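Pull down a hot vent hatch with the hook pole

TASK

Take the short hook pole from its rest, drop its hook into the ring at the top of the steam cabinet's front hatch and ease the hatch down, without flinging it, until it is fully open on its stop. Bed it there by keeping a steady pull of about 15 N (a kilo and a half) on the ring for a second or two, never straining the ring beyond 25 N. Then unhook, leave the hatch fully open, and lay the pole back in its rest as it lay before; the hatch is hot, so touch it with the pole only, and leave the other things on the bench where they are.

Things in the scene. Friction and masses are not known exactly. Their poses are not given: they have to be found in the camera images.
- cabinet: Fixed stainless steam cabinet, 200 deep (its x) x 300 wide (its y) x 310 high; origin at the centre of its underside. Its front, with the hatch, faces along its own -x. Lower part is closed, upper part has the hatch opening. It stands on the robot's left side with its front turned roughly towards world -y.
- hatch_hinge (a point): Middle of the hatch's hinge line, 106 in front of the cabinet's centre (its -x) and 155 up. The hinge line runs along the cabinet's y. Its axes are the cabinet's.
- hatch (a joint): Hatch angle (rad): 0 = closed and upright, grows as its top tips outward and down (towards the cabinet's -x); hard stop at 0.80 = fully open (there the pull grows by some 2 to 10 N per mm, mostly the give of grip and arm). Friction hinge: 4 to 6 N at the ring moves it, it stays where it is left. May start slightly ajar. The hatch is a steel plate 244 wide, 142 high, 8 thick, hinged along its lower edge.
- ring_place (a point): Nominal centre of the hole (24 dia, bar 6) of the steel ring at the middle of the hatch's top edge, 306 up when shut, 23 off the plate. The ring is screwed in more or less: its true centre is up to 5 farther out or in. From the hinge: x -27, z +151 in the hatch's axes (the point's: x inward, z up the plate). Entered from above: shut, the ring rises 20 degrees outward; open, it slopes 26 down.
- rest: Fixed dark steel pole rest: base plate 230 (x) x 90 (y) x 10 with two posts at x = +85 and -85 (10 thick along x), each topped by an upward-open 90 degree V notch, 42 wide at its mouth, top at 100 high. The pole lies in both notches along the rest's x, its axis 85 above the bench, hook end towards +x. Origin at the centre of its underside.
- pole_grip (a point): Centre of the hook pole's black handle (110 long x 18 wide x 26 high), on the pole's axis. Site axes: x along the pole to the hook end, z up as it lies. From the handle a 9 thick steel rod runs to x = +170 and, at the rear, to x = -120. Pole mass about 0.2 kg, balanced about 10 to 15 in front of the handle's centre. It can be grasped from above across the 18 width.
- hook_tip (a point): Lower end of the hook: a pin 8 thick that turns square down from the front end of the rod (at x = +170) and ends 38 below the pole's axis (so at +170, 0, -38 from the handle's centre).
- glass: Clear tumbler, 66 dia x 110, loose bystander; origin under its centre.
- bottle: Brown bottle, 66 dia x 220, loose bystander; origin under its centre.
- ferrule: Steel pipe ferrule (ring), 64 dia x 22, loose bystander between rest and cabinet; origin under its centre.
- clamp: Dark steel ring, 60 dia x 16, loose bystander between rest and cabinet; origin under its centre.
- wrench: Steel open-ended wrench, some 180 long, lying flat, loose bystander.
- jug: White plastic mug-shaped measure, 90 dia x 110, loose bystander; origin under its centre.
- jar: Glass jar with steel cap, 70 dia x 90, loose bystander; origin under its centre.
Not all that is in view belongs to the job. What is shaped like the rest but green or pink is not meant.

How it is judged:
By the outcome, as a careful person would: the job done as asked, in the order asked, and still so for the second after the job is handed in, with the robot touching nothing.
It also fails if it takes over 72 s, if anything falls off the work surface, if the arm or the gripper's body presses on something with over 40 N, if the wrist force passes 120 N, or if a joint passes its speed limit or range.

ROBOT

A 7-joint arm with a two-finger parallel gripper is mounted at the origin on the work surface. World frame = base frame: x ahead of the robot, y to its left, z up, the work surface at z = 0. Lengths are in m, angles in rad, forces in N, time in s.
With the tool pointing down it reaches from about 0.425 to 0.875 m from the base axis. Payload 4.7 kg.
Tool frame: the origin (TCP) lies at the very end of the fingers, on their centre line; the grasp point (between the pads) lies 19 mm behind it; x points along the fingers, y is the direction in which the jaws open and shut, and the axes are right-handed (so a half turn about x gives the same grasp; the last joint's range is limited). The gripper opens to 87 mm and grips with 3 to 60 N. Pads are 19 mm wide; open, the fingers measure 117 mm over their backs; the gripper's body (75 mm by 190 mm) begins 51 mm behind the grasp point.
Start: joints at [-1.176, 0.321, -0.07, 1.45, 0.023, 1.371, -0.057], TCP at [0.242, 0.603, 0.223] pointing down, gripper open.
Joint ranges: [-2.86, 2.86], [-0.3, 2.09], [-1.38, 1.24], [0.06, 2.45], [-1.56, 4.7], [0.09, 2.05], [-2.69, 2.69]. Speed limits (rad/s): [2.57, 2.57, 3.14, 3.14, 3.14, 3.14, 3.14].

INTERFACE

Orientations are given as a rotation vector (axis times angle).
In Python, from bench import ctrl gives the robot as it stands.
- The arm moves only by the tool step_arm, never from a script. Its argument "increments" is one flat list of numbers, 6 for each row, row after row: the shift along the tool's x, y, z in cm, then the turn, a rotation vector about the tool's x, y, z in rad. In form: [tx, ty, tz, ax, ay, az, tx, ty, tz, ax, ay, az, ...]. A call has 1 to 12 rows; each row shifts and turns the commanded pose from where the row before left it, along the tool's axes as they then stand; what a row does not reach is not made up. A row lasts 1/8 s, in which the tool goes at most 62.5 mm and 10.7 degrees, less where a joint would pass 70% of its speed; a pose out of reach is approached as far as the arm can. A call with a gripper value outside its range is refused whole. "fingers" is the opening in per cent of the stroke, from 0 (shut) to 100 (fully open), set as the call begins (left out, the last holds). The fingers move at their own pace and stop on an object; "force" is the grip in N (left out, the last holds). Time passes only in rows, so rows that do not move let the fingers close. It gives the time, the measured TCP pose, the force and the opening at its end, in the units of the state.
- ctrl.get_state(): the state, without advancing time (a new reading comes with each control period).
- ctrl.get_image(name): name is "side" or "top" or "wrist"; returns the picture (400x640x3 uint8, red, green, blue); there is no depth.
- ctrl.camera_params(name): a dict with "vertical_fov" (degrees; the focal length in pixels is half the picture's height over the tangent of half this angle, whatever the lens; pixels are square), "cx", "cy" (the principal point, pixels), "R" (3x3) and "t" (3): a world point X has camera coordinates R X + t. Camera axes: x right, y down, z forward; pixel columns grow to the right and rows downward; lengths in m; the calibration is good to about 2 mm. A picture is of the moment at which its call begins: read the wrist's pose just before it. camera_params takes no time and is no camera call; for the wrist camera it gives the pose at the moment of the call.
- ctrl.close_job(): hands the job in, once; it reports no verdict.
Trained networks look in the newest picture that a camera, given by its name, has taken for a name from the list of things; names that differ only in an ending like _2 or _b are one class to them, and where a whole thing is asked for, a point or a joint stands for the part that bears it (a point fixed in the world has none). Each returns a list of dicts, best first, with "score" (0 to 1); they miss things now and then, are a little off and sometimes report something else, mostly with a low value. They report only what shows in the picture. A call takes as long as a camera call. They do not tell look-alikes from the thing itself.
- ctrl.search_frame(camera, name): "xyz" ([x, y, z] in m, in the coordinates of the camera as it stood for that picture, good to about 4 mm: the middle of the surface that is visible of it).
- ctrl.silhouettes(camera, name): "pixels" (400x640 bool, what is visible of it).
- ctrl.spot_point(camera, name): "xyz" ([x, y, z] in m, in the coordinates of the camera as it stood for that picture, good to about 4 mm: a listed point, or the origin of a listed thing).
The state is a dict: "time": time; "joint_positions": joint angles; "qd": joint speeds; "joint_torque": joint torques, N m; "position": TCP position; "tool_rot": TCP orientation; "ft_force": force on the tool from outside, world axes, zero at the start; "torque": the same for the moment, N m; "grip_width": opening from 0.0 (shut) to 1.0 (fully open).
Only numpy, scipy, OpenCV 4.12 (cv2) and the standard library are available. Lean on these libraries where they do the work, as an engineer would, in place of code of your own. Each camera call takes 0.05 s, during which the arm holds its last target.

## Working session

There is one attempt and no reset: what is moved stays moved. The work goes in short steps, Python scripts to look and compute and a tool call to move; the robot and the scene stay as the last step left them, time stands still between calls to the robot, and variables do not carry over. Pictures are saved under pics/ and viewed, and the job is handed in when it is done.

Besides the shell and the picture viewer there is one more tool, called by a JSON object that holds its "name" and its "arguments". step_arm: Moves the arm, as the interface text tells. Its arguments: {"type":"object","properties":{"increments":{"type":"array","items":{"type":"number"}},"fingers":{"type":"number"},"force":{"type":"number"}},"required":["increments"]}

```bash
ls; mkdir -p pics; python3 - <<'E'
from bench import ctrl
import cv2, numpy as np
s=ctrl.get_state(); print(s)
for c in ["side","top","wrist"]:
    p=ctrl.camera_params(c); print(c,p)
    im=ctrl.get_image(c); cv2.imwrite(f"pics/{c}0.png",im[:,:,::-1])
E
```

```text
pics
{'time': 0.0, 'joint_positions': array([-1.17587209,  0.32182625, -0.0700686 ,  1.45168989,  0.02261345,
        1.3707797 , -0.0568803 ]), 'qd': array([-0.00214084, -0.00075633,  0.00057332,  0.00022484,  0.00046183,
        0.00058378,  0.00073536]), 'joint_torque': array([ 1.31760762e-04, -4.91293502e+01, -4.03269734e-01, -3.12519407e+01,
       -6.37760991e-02,  4.39606409e-02,  1.76724748e-04]), 'position': array([0.24144972, 0.60289363, 0.2214518 ]), 'tool_rot': array([ 0.29725181,  1.55032096, -0.30025194]), 'ft_force': array([-0.07553516, -0.26726662,  0.3896519 ]), 'torque': array([ 0.0405427 , -0.04900189,  0.02958021]), 'grip_width': 0.9999300661266216}
side {'vertical_fov': 53.99590079560145, 'cx': 323.8305715601114, 'cy': 198.31638185070383, 'R': array([[ 0.99697356, -0.0746427 , -0.02173006],
       [-0.05739192, -0.51812568, -0.85337679],
       [ 0.05243945,  0.85204122, -0.52084149]]), 't': array([-0.5260135 ,  0.14836383,  1.23278151])}
top {'vertical_fov': 42.892952246938556, 'cx': 331.07118380710847, 'cy': 203.93659474510142, 'R': array([[-0.02322168, -0.99963275,  0.0139688 ],
       [-0.99698054,  0.02211992, -0.07443467],
       [ 0.07409834, -0.01565512, -0.99712805]]), 't': array([-0.0814712 ,  0.52039765,  1.60195196])}
wrist {'vertical_fov': 68.71807029304767, 'cx': 318.33703257573745, 'cy': 203.08807794471892, 'R': array([[ 3.71163918e-01,  9.28566969e-01, -8.54433942e-04],
       [ 9.01275960e-01, -3.60033488e-01,  2.40992804e-01],
       [ 2.23470333e-01, -9.02179141e-02, -9.70526526e-01]]), 't': array([-0.64919841, -0.02850097,  0.38795471])}
```

View pics/side0.png

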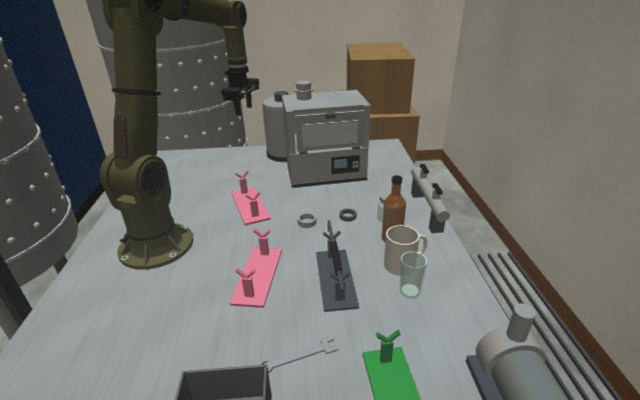

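View pics/top0.png

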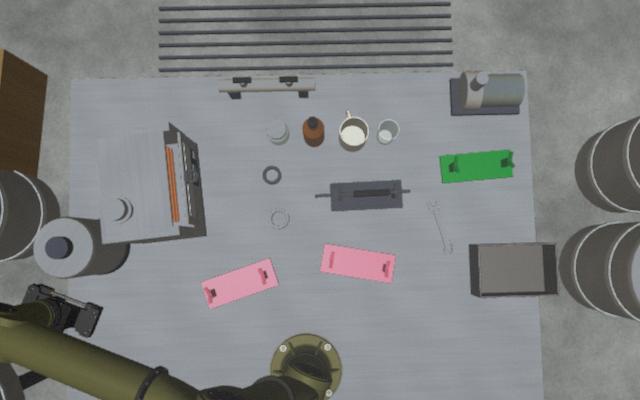

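View pics/wrist0.png

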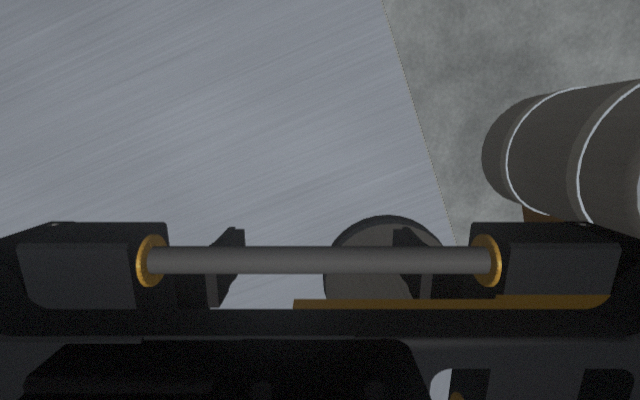

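The dark rest with the pole is at top (366,195) and side (337,275). Its look-alikes are pink at top (240,283) and (358,263), and green at (477,166). The hatch faces right in the top view (185,175). Next I'll measure and take close crops.

```bash
cat > h.py <<'E'
from bench import ctrl
import cv2, numpy as np
from scipy.spatial.transform import Rotation as Ro
def K(p):
    f=200/np.tan(np.radians(p['vertical_fov'])/2); return f,p['cx'],p['cy']
def ray(p,u,v):
    f,cx,cy=K(p); d=np.array([(u-cx)/f,(v-cy)/f,1.]); R=np.array(p['R']);return -R.T@p['t'], R.T@d/np.linalg.norm(d)
def proj(p,X):
    f,cx,cy=K(p); c=np.array(p['R'])@X+p['t']; return np.array([cx+f*c[0]/c[2],cy+f*c[1]/c[2]])
def P(p): 
    f,cx,cy=K(p); return np.array([[f,0,cx],[0,f,cy],[0,0,1.]])@np.c_[p['R'],p['t']]
def tri(obs):
    A=np.zeros((3,3));b=np.zeros(3)
    for p,(u,v) in obs:
        o,d=ray(p,u,v);M=np.eye(3)-np.outer(d,d);A+=M;b+=M@o
    X=np.linalg.solve(A,b); return X,[proj(p,X)-np.array(q) for p,q in obs]
def onz(p,u,v,z):
    o,d=ray(p,u,v); return o+d*(z-o[2])/d[2]
def world(p,x): return np.array(p['R']).T@(np.array(x)-p['t'])
E
python3 - <<'E'
from h import *
np.set_printoptions(precision=4,suppress=True)
P_={c:ctrl.camera_params(c) for c in ["side","top"]}
for c in ["side","top"]:
    im=ctrl.get_image(c)
    for n in ["pole_grip","hook_tip","ring_place","hatch_hinge","cabinet","rest"]:
        for r in ctrl.spot_point(c,n)[:2]: 
            X=world(P_[c],r['xyz']); print(c,n,round(r['score'],2),X,proj(P_[c],X).round(1))
    crops={"top":[(300,150,130,90),(95,115,120,140)],"side":[(290,210,90,110),(255,75,130,120)]}[c]
    out=[]
    for (x,y,w,h) in crops:
        out.append(cv2.resize(im[y:y+h,x:x+w],(390,int(390*h/w)),interpolation=cv2.INTER_CUBIC))
    H=max(o.shape[0] for o in out)
    out=[cv2.copyMakeBorder(o,0,H-o.shape[0],0,0,cv2.BORDER_CONSTANT) for o in out]
    cv2.imwrite(f"pics/crop_{c}.png",np.hstack(out)[:,:,::-1])
print(ctrl.get_state()['time'])
E
```

```text
side pole_grip 0.72 [ 0.5454 -0.2163  0.0896] [336.  256.5]
side hook_tip 0.92 [ 0.5385 -0.042   0.0483] [328.1 230.4]
side ring_place 0.94 [0.5794 0.2764 0.3025] [331.  114.5]
side hatch_hinge 0.79 [0.5794 0.3199 0.1589] [330.4 148. ]
side cabinet 0.64 [0.5709 0.4231 0.0016] [326.6 172.9]
side cabinet 0.46 [0.5792 0.3176 0.1578] [330.4 148.5]
side rest 0.95 [ 0.5432 -0.2059 -0.0015] [335.  279.7]
side rest 0.91 [ 0.2747  0.2009 -0.0039] [250.  207.1]
top pole_grip 0.89 [ 0.5482 -0.2165  0.0826] [371.3 191.9]
top hook_tip 0.69 [ 0.5412 -0.0415  0.048 ] [314.5 196.4]
top ring_place 0.95 [0.5779 0.2695 0.3049] [193.9 176.3]
top hatch_hinge 0.63 [0.5782 0.3174 0.1554] [190.5 183.2]
top cabinet 0.75 [ 0.5656  0.4219 -0.0039] [170.9 193.4]
top rest 0.84 [ 0.6327 -0.5648  0.0039] [475.3 166. ]
top rest 0.69 [ 0.3307 -0.1722 -0.0017] [357.  262.3]
0.85
```

View pics/crop_top.png

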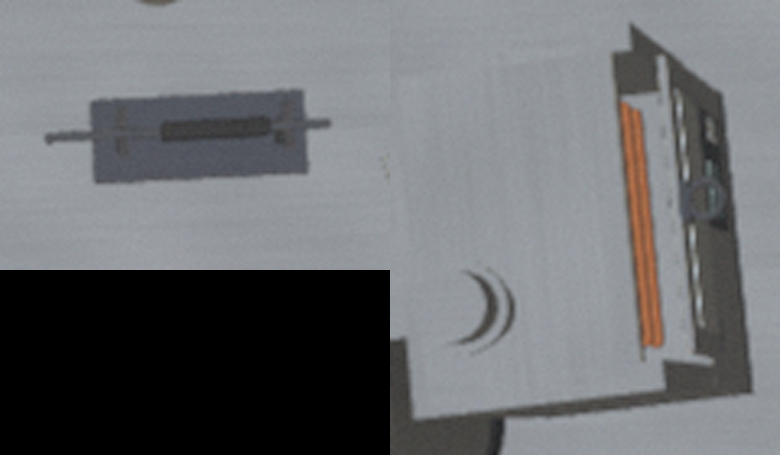

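View pics/crop_side.png

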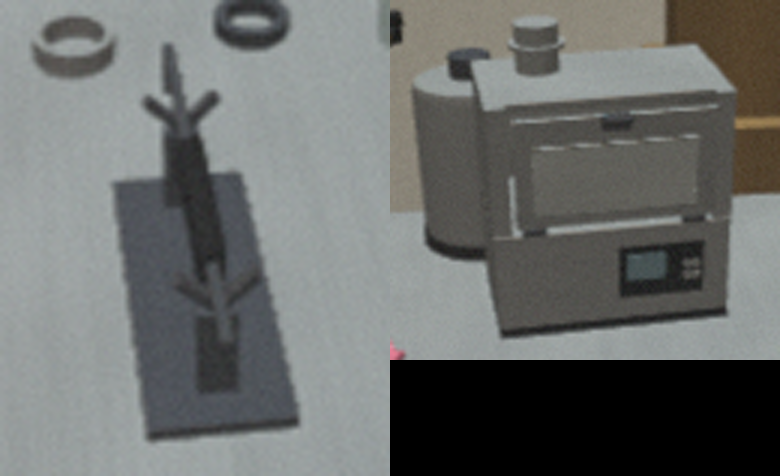

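The crop confirms the choice: a dark rest with a pole, black handle, and the hook end towards the cabinet at top (316,196). Next come the refined poses and the route there.

```bash
python3 - <<'E'
from h import *
np.set_printoptions(precision=4,suppress=True)
s=ctrl.get_state(); R=Ro.from_rotvec(s['tool_rot']).as_matrix(); print(s['time'],s['position'],R)
T,S=ctrl.camera_params("top"),ctrl.camera_params("side")
a=onz(T,315.5,195.5,.085);b=onz(T,409,191,.085);print("pole ends",a,b, "ang",np.degrees(np.arctan2(*(a-b)[:2])), (a*120+b*170)/290)
q=lambda x,y:(300+x/3,150+y/3)
for c in [(92,101),(302,90),(308,172),(94,183)]: print("base corner",onz(T,*q(*c),.01))
q=lambda x,y:(95+(x-390)/3.25,115+y/3.25)
print("cab foot",onz(T,*q(722,93),0),onz(T,*q(752,392),0))
print("hatch top",onz(T,*q(680,93),.3),onz(T,*q(698,327),.3))
q=lambda x,y:(255+(x-390)/3,75+y/3)
print("side foot",onz(S,*q(502,335),0),onz(S,*q(727,313),0))
print("cab top front side",onz(S,*q(485,110),.31),onz(S,*q(735,92),.31))
for c in ["side","top"]:
    im=ctrl.get_image(c)
    for n in ["glass","bottle","ferrule","clamp","jug","jar","wrench"]:
        for r in ctrl.spot_point(c,n)[:1]: 
            X=world(ctrl.camera_params(c),r['xyz']); print(c,n,round(r['score'],2),X)
    m=ctrl.silhouettes(c,"pole_grip")
    if m: 
        ys,xs=np.nonzero(m[0]['pixels']); print(c,m[0]['score'],xs.min(),xs.max(),ys.min(),ys.max(),len(xs))
E
```

```text
0.85 [0.2416 0.6034 0.2226] [[ 0.0001  0.3716  0.9284]
 [ 0.0001  0.9284 -0.3716]
 [-1.      0.0001  0.0001]]
pole ends [ 0.5405 -0.0452  0.085 ] [ 0.5481 -0.3324  0.085 ] ang -1.5098854856475652 [ 0.545  -0.2135  0.085 ]
base corner [ 0.5845 -0.0936  0.01  ]
base corner [ 0.5915 -0.3195  0.01  ]
base corner [ 0.5031 -0.323   0.01  ]
base corner [ 0.4965 -0.0937  0.01  ]
cab foot [0.7256 0.3359 0.    ] [0.4271 0.3076 0.    ]
hatch top [0.6663 0.296  0.3   ] [0.4751 0.2819 0.3   ]
side foot [0.4286 0.3267 0.    ] [0.7286 0.3523 0.    ]
cab top front side [0.4287 0.305  0.31  ] [0.7228 0.3284 0.31  ]
side glass 0.84 [ 0.7315 -0.2707 -0.0009]
side bottle 0.6 [ 0.7333 -0.0413 -0.0044]
side ferrule 0.63 [0.4747 0.0769 0.0035]
side clamp 0.59 [0.6193 0.1023 0.004 ]
side jug 0.97 [ 0.7335 -0.1634 -0.0001]
side jar 0.65 [0.7497 0.0733 0.0044]
side wrench 0.57 [ 0.4373 -0.4443  0.0001]
side 0.94 328 343 221 290 331
top glass 0.63 [ 0.736  -0.2733  0.002 ]
top bottle 0.77 [ 0.743  -0.041   0.0033]
top ferrule 0.66 [ 0.4756  0.0762 -0.0008]
top clamp 0.73 [ 0.6154  0.0975 -0.0033]
top jug 0.77 [ 0.7298 -0.1725  0.002 ]
top jar 0.61 [ 0.7467  0.0742 -0.0008]
top wrench 0.63 [ 0.4382 -0.4461  0.0004]
top 0.72 317 409 189 195 347
```

```bash
cat >> h.py <<'E'
def pole_R(yaw,pitch=0.):
    # pole heading yaw (world), pitch up; tool y across, tool z = -pole dir, tool x = down
    d=np.array([np.cos(yaw)*np.cos(pitch),np.sin(yaw)*np.cos(pitch),np.sin(pitch)])
    y=np.array([np.sin(yaw),-np.cos(yaw),0]); z=-d; x=np.cross(y,z)
    return np.c_[x,y,z]
def plan(p0,R0,wps):
    """wps list of (pos,R,nrows); returns rounded increments and end pose"""
    out=[];p=np.array(p0,float);R=np.array(R0)
    for (pt,Rt,n) in wps:
        ps=p.copy();rs=Ro.from_matrix(R.T@Rt).as_rotvec();Rs=R.copy()
        for k in range(1,n+1):
            pk=ps+(np.array(pt)-ps)*k/n; Rk=Rs@Ro.from_rotvec(rs*k/n).as_matrix()
            t=np.round(R.T@(pk-p)*100,2); a=np.round(Ro.from_matrix(R.T@Rk).as_rotvec(),3)
            p=p+R@t/100; R=R@Ro.from_rotvec(a).as_matrix(); out.append([*t,*a])
    return np.array(out),p,R
def show(o): print('['+', '.join(f'{v+0:g}' for v in o.ravel())+']')
def cur():
    s=ctrl.get_state(); return s['position'],Ro.from_rotvec(s['tool_rot']).as_matrix(),s
E
python3 - <<'E'
from h import *
p,R,s=cur()
Rt=pole_R(np.radians(91.6))
o,pe,Re=plan(p,R,[([.2416,.6034,.45],R,4),([.56,.18,.45],Rt,12)])
show(o[:8]);show(o[8:]);print(pe,Re)
E
```

```text
[-5.69, 0, 0, 0, 0, 0, -5.68, 0, 0, 0, 0, 0, -5.69, 0, 0, 0, 0, 0, -5.68, 0, 0, 0, 0, 0, 0, -2.29, 3.77, 0.097, 0, 0, 0, -1.91, 3.98, 0.097, 0, 0, 0, -1.52, 4.15, 0.097, 0, 0, 0, -1.11, 4.27, 0.096, 0, 0]
[0, -0.7, 4.36, 0.097, 0, 0, 0, -0.27, 4.41, 0.097, 0, 0, 0, 0.16, 4.41, 0.097, 0, 0, 0, 0.58, 4.38, 0.097, 0, 0, 0, 1.01, 4.29, 0.097, 0, 0, 0, 1.42, 4.19, 0.096, 0, 0, 0, 1.81, 4.02, 0.097, 0, 0, 0, 2.19, 3.83, 0.097, 0, 0]
[0.55999467 0.18004719 0.44999108] [[ 6.89918650e-05  9.99607612e-01  2.80110160e-02]
 [ 2.01282245e-05  2.80110147e-02 -9.99607614e-01]
 [-9.99999997e-01  6.95286056e-05 -1.81877943e-05]]
```

{"name": "step_arm", "arguments": {"increments": [-5.7, 0, 0, 0, 0, 0, -5.7, 0, 0, 0, 0, 0, -5.7, 0, 0, 0, 0, 0, -5.7, 0, 0, 0, 0, 0, 0, -2.3, 3.8, 0.097, 0, 0, 0, -1.9, 4.0, 0.097, 0, 0, 0, -1.5, 4.15, 0.097, 0, 0, 0, -1.1, 4.3, 0.097, 0, 0]}}

```text
time: 2.75
position: [0.3494, 0.4609, 0.4507]
tool_rot: [0.604, 1.485, -0.603]
ft_force: [1.5, -0.0, 0.0]
grip_width: 0.997
```

{"name": "step_arm", "arguments": {"increments": [0, -0.7, 4.35, 0.097, 0, 0, 0, -0.3, 4.4, 0.097, 0, 0, 0, 0.15, 4.4, 0.097, 0, 0, 0, 0.6, 4.4, 0.097, 0, 0, 0, 1.0, 4.3, 0.097, 0, 0, 0, 1.4, 4.2, 0.097, 0, 0, 0, 1.8, 4.0, 0.097, 0, 0, 0, 2.2, 3.8, 0.097, 0, 0]}}

```text
time: 3.75
position: [0.5606, 0.1786, 0.4508]
tool_rot: [1.193, 1.22, -1.192]
ft_force: [0.3, 1.0, 0.5]
grip_width: 0.997
```

```bash
python3 - <<'E'
from h import *
import pickle
np.set_printoptions(precision=4,suppress=True)
p,R,s=cur(); print(s['time'],p,R,s['ft_force'])
W=ctrl.camera_params("wrist"); im=ctrl.get_image("wrist"); pickle.dump(W,open('w1.pkl','wb'))
cv2.imwrite("pics/w1.png",im[:,:,::-1])
for n in ["ring_place","hatch_hinge"]:
    for r in ctrl.spot_point("wrist",n)[:2]: X=world(W,r['xyz']);print(n,r['score'],X,proj(W,X))
E
```

```text
3.75 [0.5606 0.1786 0.4508] [[ 0.0005  0.9997  0.0231]
 [ 0.0004  0.0231 -0.9997]
 [-1.      0.0005 -0.0004]] [0.3206 1.0223 0.5143]
ring_place 0.95 [0.574  0.2753 0.2994] [334.4357  99.2864]
hatch_hinge 0.89 [0.5782 0.3117 0.1557] [332.8613  83.3997]
hatch_hinge 0.33 [ 0.4735  0.071  -0.0004] [277.2294 211.8804]
```

View pics/w1.png

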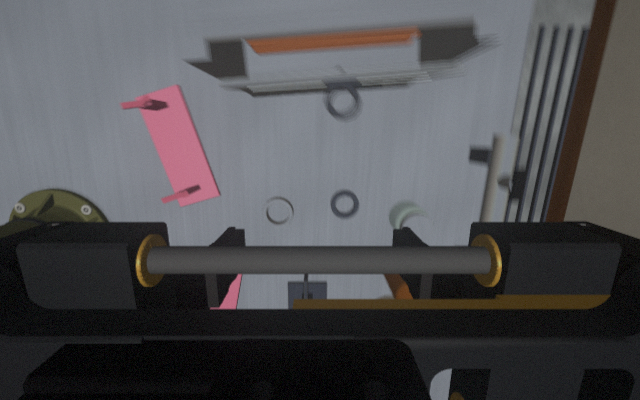

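{"name": "step_arm", "arguments": {"increments": [0, 0, 0, 0, 0, 0, 0, 0, 0, 0, 0, 0]}}

```text
time: 4.15
position: [0.5593, 0.1812, 0.4507]
tool_rot: [1.188, 1.223, -1.188]
ft_force: [-0.6, 1.1, -0.2]
grip_width: 0.997
```

```bash
python3 - <<'E'
from h import *
import pickle
np.set_printoptions(precision=4,suppress=True)
p,R,s=cur(); print(s['time'],p,s['ft_force'],s['qd'])
W=ctrl.camera_params("wrist"); im=ctrl.get_image("wrist"); pickle.dump(W,open('w1.pkl','wb'))
cv2.imwrite("pics/w2.png",cv2.resize(im[0:150,170:510],(782,345),interpolation=cv2.INTER_CUBIC)[:,:,::-1])
for n in ["ring_place","hatch_hinge"]:
    for r in ctrl.spot_point("wrist",n)[:1]: X=world(W,r['xyz']);print(n,r['score'],X,proj(W,X))
E
```

```text
4.15 [0.5593 0.1812 0.4507] [-0.5593  1.0989 -0.1903] [-0.001  -0.0001  0.0047  0.0005  0.0016 -0.0001  0.0001]
ring_place 0.92 [0.5732 0.2762 0.3014] [335.6154 101.1058]
hatch_hinge 0.88 [0.5755 0.3182 0.1564] [332.713   80.5826]
```

View pics/w2.png

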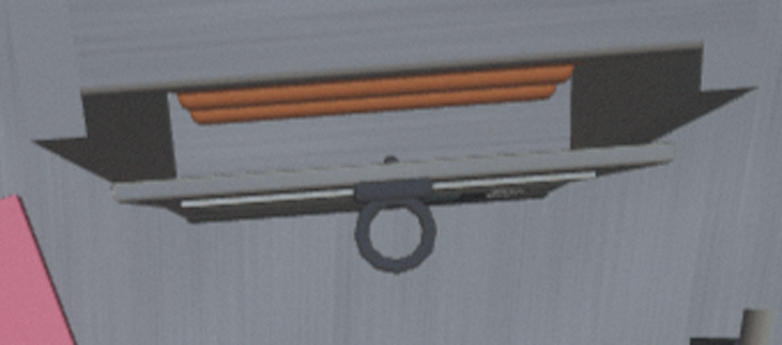

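{"name": "step_arm", "arguments": {"increments": [2, 5, 0, 0, 0, 0, 2, 5, 0, 0, 0, 0, 0, 0, 0, 0, 0, 0, 0, 0, 0, 0, 0, 0]}}

```text
time: 4.8
position: [0.6596, 0.1827, 0.4106]
tool_rot: [1.189, 1.222, -1.19]
ft_force: [-0.0, -0.5, 0.9]
grip_width: 0.999
```

```bash
python3 - <<'E'
from h import *
import pickle
np.set_printoptions(precision=4,suppress=True)
p,R,s=cur(); print(s['time'],p,s['ft_force'],s['qd'])
W=ctrl.camera_params("wrist"); im=ctrl.get_image("wrist"); pickle.dump(W,open('w3.pkl','wb'))
cv2.imwrite("pics/w3.png",cv2.resize(im[0:150,60:400],(782,345),interpolation=cv2.INTER_CUBIC)[:,:,::-1])
for n in ["ring_place","hatch_hinge"]:
    for r in ctrl.spot_point("wrist",n)[:1]: X=world(W,r['xyz']);print(n,r['score'],X,proj(W,X))
E
```

```text
4.8 [0.6596 0.1827 0.4106] [-0.0087 -0.4987  0.9026] [-0.0093 -0.0511  0.0018 -0.0093  0.0022 -0.0008  0.0012]
ring_place 0.91 [0.5778 0.2769 0.2993] [229.1643  94.4657]
hatch_hinge 0.8 [0.5767 0.3137 0.1549] [259.2264  78.1651]
```

View pics/w3.png

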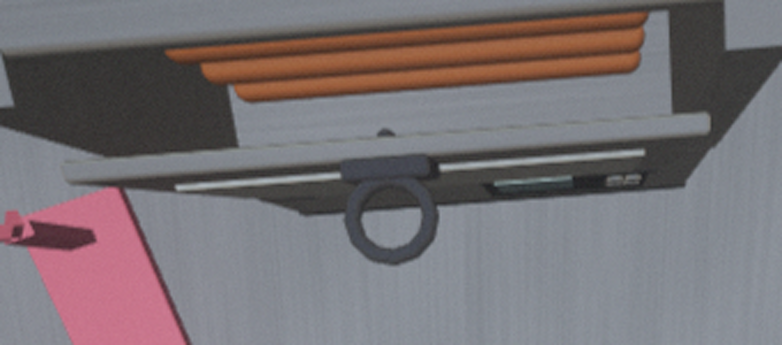

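```bash
python3 - <<'E'
from h import *
import pickle
np.set_printoptions(precision=4,suppress=True)
A=pickle.load(open('w1.pkl','rb'));B=pickle.load(open('w3.pkl','rb'))
a=lambda x,y:(170+x/2.3,y/2.3); b=lambda x,y:(60+x/2.3,y/2.3)
print("ring",tri([(A,a(396,234)),(B,b(391,220))]))
print("ring L/R",tri([(A,a(356,231)),(B,b(346,217))])[0],tri([(A,a(436,232)),(B,b(437,218))])[0])
print("ring far tip",tri([(A,a(396,272)),(B,b(392,263))])[0])
l=tri([(A,a(113,187)),(B,b(65,167))]);r=tri([(A,a(674,150)),(B,b(710,122))]);print("L",l,"R",r)
d=r[0]-l[0];print(np.linalg.norm(d),np.degrees(np.arctan2(d[1],d[0])),(l[0]+r[0])/2)
p,R,s=cur();print(p,s['time'])
Rt=pole_R(np.radians(91.6))
o,pe,Re=plan(p,R,[([.56,-.15,.3],Rt,8),([.545,-.214,.22],Rt,2)]);show(o)
E
```

```text
ring (array([0.5797, 0.2755, 0.3034]), [array([-0.0052,  0.0713]), array([-0.004 , -0.0829])])
ring L/R [0.5623 0.2764 0.3019] [0.597  0.2768 0.3034]
ring far tip [0.5802 0.2597 0.3064]
L (array([0.4558, 0.2918, 0.2978]), [array([0.0078, 0.1406]), array([-0.034, -0.164])]) R (array([0.6985, 0.3141, 0.297 ]), [array([-0.0337,  0.1088]), array([ 0.0214, -0.1281])])
0.243733846812221 5.238407390846577 [0.5772 0.3029 0.2974]
[0.6592 0.1826 0.4132] 4.95
[1.4, -1.36, 4.13, 0, 0, 0, 1.41, -1.35, 4.12, 0, 0, -0.001, 1.4, -1.36, 4.13, 0, -0.001, 0, 1.41, -1.35, 4.12, 0, 0, -0.001, 1.41, -1.36, 4.12, -0.001, 0, 0, 1.41, -1.36, 4.13, 0, 0, 0, 1.41, -1.35, 4.12, 0, -0.001, -0.001, 1.41, -1.36, 4.12, 0, 0, 0, 4, -0.84, 3.18, 0, 0, 0, 4, -0.84, 3.17, 0, 0, 0]
```

{"name": "step_arm", "arguments": {"increments": [1.4, -1.36, 4.1, 0, 0, 0, 1.4, -1.36, 4.1, 0, 0, 0, 1.4, -1.36, 4.1, 0, 0, 0, 1.4, -1.36, 4.1, 0, 0, 0, 1.4, -1.36, 4.1, 0, 0, 0, 1.4, -1.36, 4.1, 0, 0, 0, 1.4, -1.36, 4.1, 0, 0, 0, 1.4, -1.36, 4.1, 0, 0, 0, 4, -0.85, 3.2, 0, 0, 0, 4, -0.85, 3.2, 0, 0, 0, 0, 0, 0, 0, 0, 0, 0, 0, 0, 0, 0, 0]}}

```text
time: 6.45
position: [0.5452, -0.2118, 0.2204]
tool_rot: [1.192, 1.22, -1.186]
ft_force: [0.1, 0.9, 0.6]
grip_width: 1.006
```

```bash
python3 - <<'E'
from h import *
import pickle
np.set_printoptions(precision=4,suppress=True)
p,R,s=cur(); print(s['time'],p,R,s['ft_force'],s['qd'])
W=ctrl.camera_params("wrist"); im=ctrl.get_image("wrist"); pickle.dump(W,open('w4.pkl','wb'))
cv2.imwrite("pics/w4.png",im[:,:,::-1])
for n in ["pole_grip","hook_tip","rest"]:
    for r in ctrl.spot_point("wrist",n)[:2]: X=world(W,r['xyz']);print(n,r['score'],X,proj(W,X))
E
```

```text
6.45 [ 0.5452 -0.2118  0.2204] [[ 0.0033  0.9996  0.027 ]
 [ 0.001   0.027  -0.9996]
 [-1.      0.0034 -0.0009]] [0.0819 0.8511 0.5732] [-0.0106 -0.0019 -0.0107 -0.0216  0.0007 -0.003   0.0005]
pole_grip 0.85 [ 0.5469 -0.2133  0.0832] [320.1547 196.8699]
rest 0.78 [ 0.5416 -0.2049 -0.001 ] [315.681  176.6038]
rest 0.65 [ 0.3268 -0.1713 -0.0003] [148.6382 146.1574]
```

View pics/w4.png

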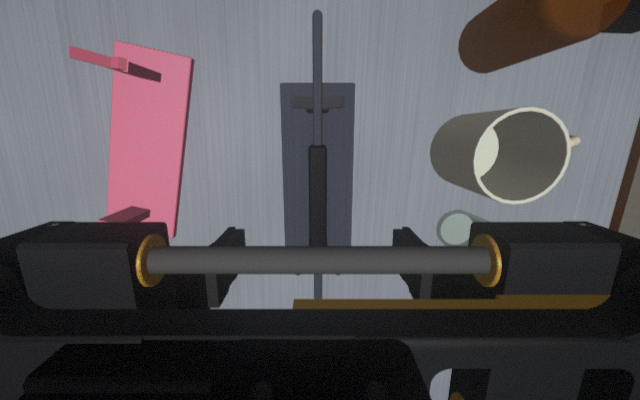

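```bash
python3 - <<'E'
from h import *
import pickle
np.set_printoptions(precision=4,suppress=True)
W=pickle.load(open('w4.pkl','rb'));S=ctrl.camera_params("side");T=ctrl.camera_params("top")
print("front end tri",tri([(W,(317.5,13)),(S,(328.8,222)),(T,(316,195.5))]))
print("handle rear tri",tri([(S,(300+3,0))]) if 0 else "")
for z in (.085,.089): print("tip of rod",onz(W,317.5,13,z),"mid",onz(W,318,100,z),)
print("handle front L,R",onz(W,308.5,146,.098),onz(W,327,146,.098))
print("handle side low", onz(W,309,215,.098),onz(W,327,215,.098))
print("post center near hook",onz(W,318,102,.1), "base",onz(W,280.5,84,.01),onz(W,354,84,.01))
p,R,s=cur()
o,pe,Re=plan(p,R,[([.5455,-.213,.075],pole_R(np.radians(91.6)),5)]);show(o);print(pe)
E
```

```text
front end tri (array([ 0.5404, -0.0451,  0.0826]), [array([0.8935, 3.1087]), array([-0.2064, -0.3151]), array([-0.5285,  0.1137])])
handle rear tri 
tip of rod [ 0.5395 -0.0434  0.085 ] mid [ 0.542  -0.1176  0.085 ]
tip of rod [ 0.5396 -0.0448  0.089 ] mid [ 0.542 -0.118  0.089]
handle front L,R [ 0.5341 -0.1607  0.098 ] [ 0.5517 -0.1602  0.098 ]
handle side low [ 0.5359 -0.229   0.098 ] [ 0.5541 -0.2286  0.098 ]
post center near hook [ 0.5421 -0.1208  0.1   ] base [ 0.497  -0.0935  0.01  ] [ 0.5843 -0.0911  0.01  ]
[2.9, -0.01, 0.03, 0, 0, -0.001, 2.9, -0.01, 0.02, 0, 0, 0, 2.91, -0.01, 0.03, 0, 0, -0.001, 2.9, -0.01, 0.03, 0, 0, 0, 2.9, 0, 0.03, 0, 0, -0.001]
[ 0.5455 -0.213   0.075 ]
```

{"name": "step_arm", "arguments": {"increments": [5, 0, 0.1, 0, 0, 0, 5, -0.05, 0.1, 0, 0, 0, 3, 0, 0.1, 0, 0, 0, 2.3, 0, 0, 0, 0, -0.003, 0, 0, 0, 0, 0, 0, 0, 0, 0, 0, 0, 0]}}

```text
time: 7.4
position: [0.5451, -0.2158, 0.0669]
tool_rot: [1.189, 1.222, -1.19]
ft_force: [0.8, -0.6, -0.4]
grip_width: 0.999
```

```bash
python3 - <<'E'
from h import *
np.set_printoptions(precision=4,suppress=True)
p,R,s=cur(); print(s['time'],p,R,s['ft_force'],s['torque'])
E
```

```text
7.4 [ 0.5451 -0.2158  0.0669] [[-0.001   0.9996  0.0267]
 [-0.0005  0.0267 -0.9996]
 [-1.     -0.001   0.0005]] [ 0.8451 -0.5781 -0.387 ] [-0.0867  0.0038  0.0131]
```

{"name": "step_arm", "arguments": {"increments": [0, 0, 0, 0, 0, 0, 0, 0, 0, 0, 0, 0, 0, 0, 0, 0, 0, 0, 0, 0, 0, 0, 0, 0, 0, 0, 0, 0, 0, 0, 0, 0, 0, 0, 0, 0], "fingers": 0, "force": 55}}

```text
time: 8.15
position: [0.544, -0.2158, 0.0655]
tool_rot: [1.189, 1.224, -1.192]
ft_force: [0.7, 0.4, 0.4]
grip_width: 0.402
```

```bash
python3 - <<'E'
from h import *
np.set_printoptions(precision=4,suppress=True)
p,R,s=cur(); print(s['time'],p,R,s['ft_force'],s['torque'],s['grip_width']*87)
im=ctrl.get_image("wrist");cv2.imwrite("pics/w5.png",im[:,:,::-1])
E
```

```text
8.15 [ 0.544  -0.2158  0.0655] [[-0.003   0.9997  0.026 ]
 [ 0.      0.026  -0.9997]
 [-1.     -0.003  -0.0001]] [0.7213 0.4276 0.3831] [-0.0609 -0.0057 -0.032 ] 34.94354145106878
```

View pics/w5.png

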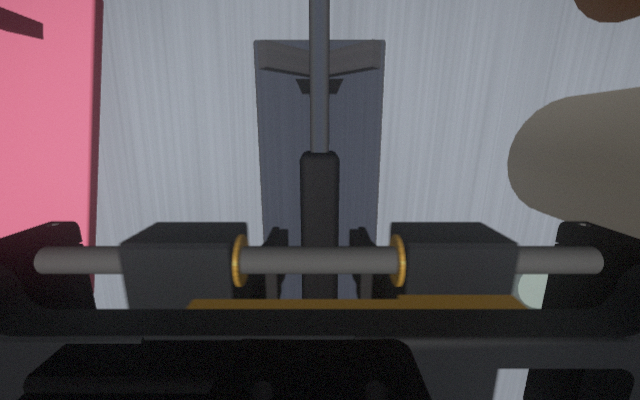

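Not closed yet: the opening is about 35 mm. I'll keep waiting.

{"name": "step_arm", "arguments": {"increments": [0, 0, 0, 0, 0, 0, 0, 0, 0, 0, 0, 0, 0, 0, 0, 0, 0, 0, 0, 0, 0, 0, 0, 0]}}

```text
time: 8.7
position: [0.5444, -0.2158, 0.0656]
tool_rot: [1.189, 1.223, -1.192]
ft_force: [2.9, -0.6, -0.8]
grip_width: 0.201
```

```bash
python3 - <<'E'
from h import *
np.set_printoptions(precision=4,suppress=True)
p,R,s=cur(); print(s['time'],p,R,s['ft_force'],s['torque'],s['grip_width']*87)
E
```

```text
8.7 [ 0.5444 -0.2158  0.0656] [[-0.0022  0.9997  0.0262]
 [-0.0002  0.0262 -0.9997]
 [-1.     -0.0022  0.0002]] [ 2.8698 -0.5891 -0.8268] [-0.1632 -0.3922  0.0231] 17.49730935451075
```

```bash
cat >> h.py <<'E'
def tcp_for_hook(h, yaw, pitch=0., depth=.038):
    """TCP pose that puts the pin point 'depth' below pole axis at h"""
    R=pole_R(yaw,pitch); d=-R[:,2]; x=R[:,0]
    return np.array(h)-.170*d-x*depth+x*.019, R
def hook_of(p,R,depth=.038):
    return p-R[:,0]*.019+.170*(-R[:,2])+R[:,0]*depth
E
python3 - <<'E'
from h import *
p,R,s=cur(); Y=np.radians(95.2)
pt,Rt=tcp_for_hook([.5797,.2755,.345],Y); print(pt)
up=p.copy();up[2]=.17
mid=p+(pt-p)*.35; mid[2]=.30
o,pe,Re=plan(p,R,[(up,R,4),(mid,Rt,5),(pt,Rt,8)]);show(o[:9]);show(o[9:])
E
```

```text
[0.59510754 0.10619965 0.364     ]
[-2.61, -0.01, 0, 0, 0, 0, -2.61, 0, 0, 0, 0, 0, -2.61, -0.01, 0, 0, 0, 0, -2.61, 0, 0, 0, 0, 0, -2.6, 0.41, -2.24, -0.013, 0, 0, -2.6, 0.43, -2.24, -0.013, 0, 0.001, -2.6, 0.47, -2.23, -0.013, 0, 0, -2.6, 0.5, -2.23, -0.013, 0, 0.001, -2.6, 0.53, -2.22, -0.013, 0, 0]
[-0.8, 0.65, -2.57, 0, 0, 0, -0.8, 0.65, -2.56, 0, 0, 0, -0.8, 0.65, -2.57, 0, 0, 0, -0.8, 0.64, -2.57, 0, 0, 0, -0.8, 0.65, -2.57, 0, 0, 0, -0.81, 0.65, -2.56, 0, 0, 0, -0.8, 0.65, -2.57, 0, 0, 0, -0.8, 0.65, -2.57, 0, 0, 0]
```

{"name": "step_arm", "arguments": {"increments": [-1, 0, 0, 0, 0, 0, -2, 0, 0, 0, 0, 0, -3, 0, 0, 0, 0, 0, -4.4, 0, 0, 0, 0, 0, -2.6, 0.4, -2.2, -0.013, 0, 0, -2.6, 0.45, -2.2, -0.013, 0, 0, -2.6, 0.45, -2.2, -0.013, 0, 0, -2.6, 0.5, -2.2, -0.013, 0, 0, -2.6, 0.5, -2.2, -0.013, 0, 0]}}

```text
time: 9.82
position: [0.5615, -0.1045, 0.3019]
tool_rot: [1.141, 1.252, -1.143]
ft_force: [0.0, -0.4, -1.7]
grip_width: 0.202
```

{"name": "step_arm", "arguments": {"increments": [-0.8, 0.65, -2.6, 0, 0, 0, -0.8, 0.65, -2.6, 0, 0, 0, -0.8, 0.65, -2.6, 0, 0, 0, -0.8, 0.65, -2.6, 0, 0, 0, -0.8, 0.65, -2.6, 0, 0, 0, -0.8, 0.65, -2.6, 0, 0, 0, -0.8, 0.65, -2.5, 0, 0, 0, -0.8, 0.65, -2, 0, 0, 0, 0, 0, 0, 0, 0, 0, 0, 0, 0, 0, 0, 0]}}

```text
time: 11.08
position: [0.5955, 0.0985, 0.3634]
tool_rot: [1.141, 1.252, -1.146]
ft_force: [0.2, -0.6, -3.0]
grip_width: 0.201
```

```bash
python3 - <<'E'
from h import *
np.set_printoptions(precision=4,suppress=True)
p,R,s=cur(); print(s['time'],p,R,s['ft_force'],s['torque'],s['grip_width']*87,"hook",hook_of(p,R))
out=[]
for c,(x,y,w,h) in dict(side=(270,60,120,110),top=(150,130,150,100)).items():
    im=ctrl.get_image(c); out.append(cv2.resize(im[y:y+h,x:x+w],(390,int(390*h/w)),interpolation=cv2.INTER_CUBIC))
    W=ctrl.camera_params(c)
    print(c,"pred hook corner",proj(W,hook_of(p,R,0)),"tip",proj(W,hook_of(p,R)),"ring",proj(W,np.array([.5797,.2755,.3034])))
    for n in ["hook_tip","ring_place","pole_grip"]:
        for r in ctrl.spot_point(c,n)[:1]: X=world(W,r['xyz']);print(n,round(r['score'],2),X,proj(W,X))
H=max(o.shape[0] for o in out)
cv2.imwrite("pics/a1.png",np.hstack([cv2.copyMakeBorder(o,0,H-o.shape[0],0,0,cv2.BORDER_CONSTANT) for o in out])[:,:,::-1])
E
```

```text
11.075 [0.5955 0.0985 0.3634] [[-0.0032  0.996   0.0892]
 [-0.0013  0.0892 -0.996 ]
 [-1.     -0.0033  0.001 ]] [ 0.2009 -0.6368 -2.9878] [-0.1498  0.0066 -0.0398] 17.50517755947669 hook [0.5803 0.2678 0.3442]
side pred hook corner [331.2223  92.0267] tip [331.3228 103.3378] ring [331.0891 114.3599]
hook_tip 0.74 [0.5806 0.2684 0.3445] [331.3976 103.2055]
ring_place 0.9 [0.5784 0.2772 0.3036] [330.6503 114.1678]
pole_grip 0.65 [0.5937 0.0986 0.3861] [340.9801 107.1602]
top pred hook corner [186.6269 171.2861] tip [190.6568 173.3966] ring [191.7753 175.7644]
hook_tip 0.75 [0.581  0.2699 0.3433] [189.9202 173.197 ]
ring_place 0.6 [0.5762 0.271  0.3034] [193.5062 177.0325]
pole_grip 0.77 [0.6003 0.0983 0.3805] [255.2759 162.0159]
```

View pics/a1.png

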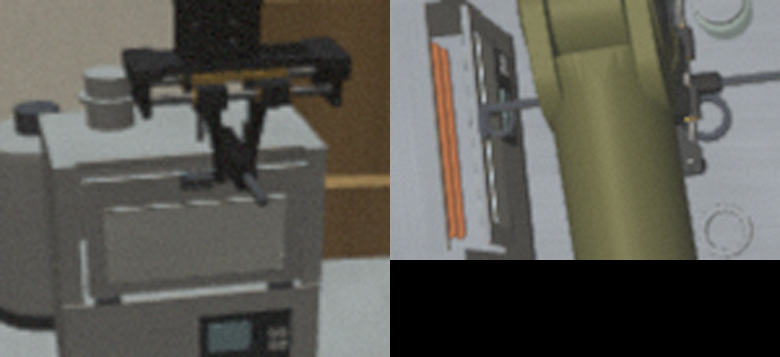

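```bash
python3 - <<'E'
from h import *
out=[]
for c,(x,y,w,h) in dict(side=(305,80,60,50),top=(165,150,60,50)).items():
    im=ctrl.get_image(c); out.append(cv2.resize(im[y:y+h,x:x+w],(400,333),interpolation=cv2.INTER_CUBIC))
im=np.hstack(out); im=cv2.convertScaleAbs(im,alpha=1.5)
cv2.imwrite("pics/a2.png",im[:,:,::-1])
E
```

View pics/a2.png

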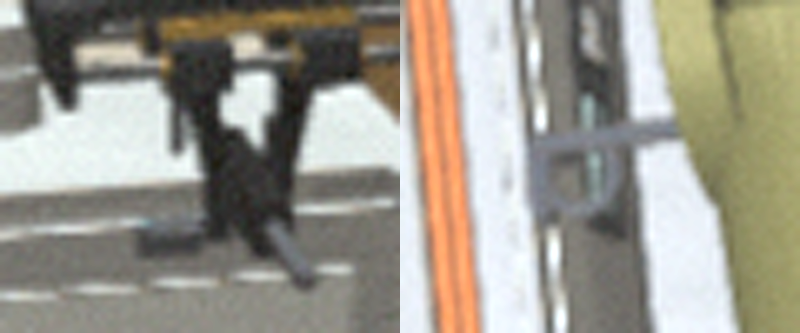

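{"name": "step_arm", "arguments": {"increments": [0, -0.05, -0.8, 0, 0, 0, 1, 0, 0, 0, 0, 0, 1, 0, 0, 0, 0, 0, 1, 0, 0, 0, 0, 0, 1, 0, 0, 0, 0, 0, 0.5, 0, 0, 0, 0, 0, 0, 0, 0, 0, 0, 0]}}

```text
time: 12.45
position: [0.5941, 0.108, 0.318]
tool_rot: [1.14, 1.253, -1.145]
ft_force: [0.0, 0.6, -1.4]
grip_width: 0.201
```

```bash
cat > look.py <<'E'
from h import *
import sys
np.set_printoptions(precision=4,suppress=True)
p,R,s=cur(); print(s['time'],p,s['ft_force'],s['torque'],s['grip_width']*87,"hook",hook_of(p,R),"pitch",np.degrees(np.arcsin(-R[2,2])),"yaw",np.degrees(np.arctan2(-R[1,2],-R[0,2])))
if len(sys.argv)>1:
    out=[]
    for c,(x,y,w,h) in dict(side=(305,80,60,50),top=(165,150,60,50)).items():
        im=ctrl.get_image(c); out.append(cv2.resize(im[y:y+h,x:x+w],(400,333),interpolation=cv2.INTER_CUBIC))
    im=np.hstack(out); im=cv2.convertScaleAbs(im,alpha=1.5)
    cv2.imwrite(f"pics/{sys.argv[1]}.png",im[:,:,::-1])
E
python3 look.py a3
```

```text
12.45 [0.5941 0.108  0.318 ] [ 0.0376  0.6427 -1.4253] [-0.1361  0.0189  0.0059] 17.460018154255163 hook [0.5786 0.2773 0.299 ] pitch 0.006964827857413351 yaw 95.21124560584471
```

View pics/a3.png

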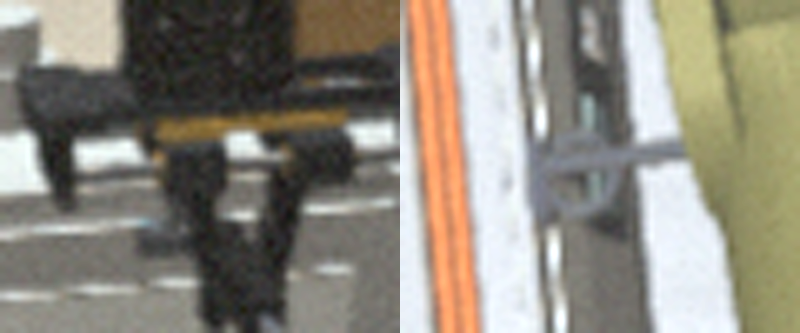

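{"name": "step_arm", "arguments": {"increments": [0.5, -0.1, 0.15, 0, 0, 0, 0.5, 0, 0, 0, 0, 0, 0.5, 0, 0, 0, 0, 0, 0.3, 0, 0, 0, 0, 0, 0, 0, 0, 0, 0, 0, 0, 0, 0, 0, 0, 0]}}

```text
time: 13.3
position: [0.5934, 0.1065, 0.3006]
tool_rot: [1.141, 1.253, -1.144]
ft_force: [0.7, -0.5, -1.7]
grip_width: 0.202
```

```bash
python3 look.py a4
```

```text
13.3 [0.5934 0.1065 0.3006] [ 0.7499 -0.4626 -1.7034] [-0.0541  0.0512 -0.0001] 17.578719048477268 hook [0.5779 0.2758 0.2816] pitch 0.016867097118881163 yaw 95.21524595951102
```

View pics/a4.png

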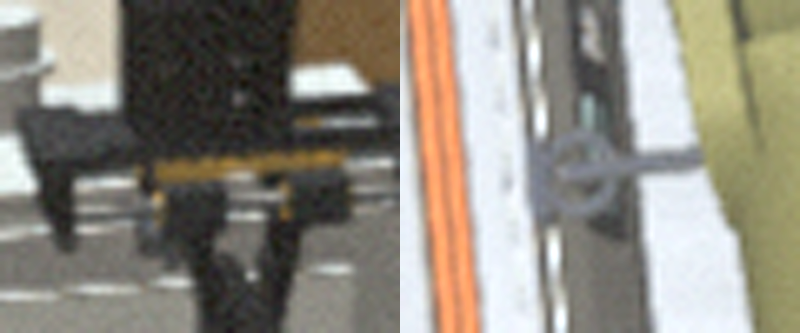

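```bash
cat > arc.py <<'E'
from h import *
import pickle,sys
np.set_printoptions(precision=4,suppress=True)
Y=np.radians(95.2); n=-np.array([np.cos(Y),np.sin(Y),0]); z=np.array([0,0,1.])
E0=.027; D=.014; H=np.array([.5743,.3178,.155])
def pose(th,slack,extra=0):
    C=H+n*(E0*np.cos(th)+.151*np.sin(th))+z*(.151*np.cos(th)-E0*np.sin(th))
    a=np.radians(20)-th; sdir=n*np.cos(a)+z*np.sin(a)
    return tcp_for_hook(C+slack*sdir,Y,max(0,th-np.radians(20)),D)
E
python3 - <<'E'
from arc import *
p,R,s=cur()
wp=[]
q,Rq=pose(.10,.0);print(p,q)
for k in range(3): wp.append((*pose(.10,.008*(k+1)/3),1))
for k in range(8): wp.append((*pose(.10+.02*(k+1),.009),1))
o,pe,Re=plan(p,R,wp); show(o); print(pe,Re); pickle.dump((pe,Re),open('cmd.pkl','wb'))
E
```

```text
[0.5935 0.1065 0.3007] [0.5935 0.1067 0.2976]
[0.24, 0.01, 0.24, 0, 0, 0.003, -0.06, 0, 0.26, 0, 0, 0, -0.07, 0, 0.26, 0, 0, 0, 0.08, 0, 0.39, 0, 0, 0, 0.11, 0, 0.3, 0, 0, 0, 0.12, 0, 0.29, 0, 0, 0, 0.12, 0, 0.29, 0, 0, 0, 0.13, -0.01, 0.29, 0, 0, 0, 0.13, 0, 0.29, 0, 0, 0, 0.14, 0, 0.28, 0, 0, 0, 0.15, 0, 0.28, 0, 0, 0]
[0.5964 0.075  0.2897] [[ 0.0004  0.9959  0.0909]
 [ 0.0004  0.0909 -0.9959]
 [-1.      0.0005 -0.0003]]
```

{"name": "step_arm", "arguments": {"increments": [0, 0, 0.25, 0, 0, 0, 0, 0, 0.25, 0, 0, 0, 0, 0, 0.25, 0, 0, 0, 0.1, 0, 0.35, 0, 0, 0, 0.1, 0, 0.3, 0, 0, 0, 0.1, 0, 0.3, 0, 0, 0, 0.1, 0, 0.3, 0, 0, 0, 0.1, 0, 0.3, 0, 0, 0, 0.15, 0, 0.3, 0, 0, 0]}}

```text
time: 14.52
position: [0.5957, 0.0805, 0.2937]
tool_rot: [1.14, 1.253, -1.144]
ft_force: [-0.2, 4.9, -3.6]
grip_width: 0.205
```

```bash
python3 look.py a5
```

```text
14.525 [0.5957 0.0805 0.2937] [-0.2     4.9377 -3.5592] [ 0.6888  0.0629 -0.0283] 17.853190070046033 hook [0.5801 0.2498 0.2747] pitch 0.016778662049616987 yaw 95.22205784010447
```

View pics/a5.png

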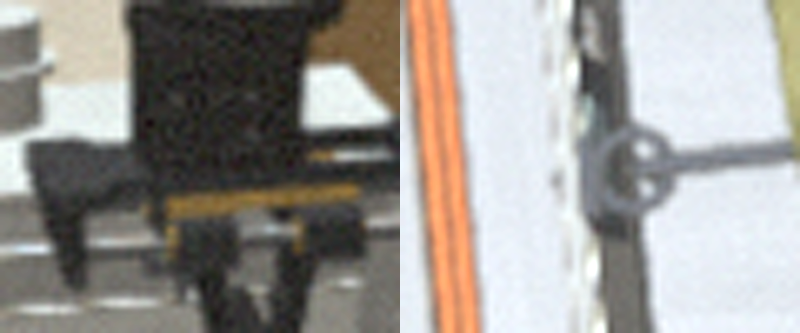

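```bash
python3 - <<'E'
from arc import *
p,R,s=cur()
print(p,pose(.225,.008))
import arc
wp=[]
for k in range(12): wp.append((*pose(.225+.02*(k+1),.009),1))
o,pe,Re=plan(p,R,wp); show(o); print(pe,Re)
E
```

```text
[0.5956 0.0798 0.2936] (array([0.5959, 0.0808, 0.2922]), array([[ 0.    ,  0.9959,  0.0906],
       [ 0.    ,  0.0906, -0.9959],
       [-1.    ,  0.    , -0.    ]]))
[0.27, 0.04, 0.29, 0, 0, 0.003, 0.15, 0, 0.28, 0, 0, 0, 0.15, 0, 0.27, 0, 0, 0, 0.16, 0, 0.28, 0, 0, 0, 0.16, 0, 0.27, 0, 0, 0, 0.17, 0, 0.27, 0, 0, 0, 0.44, 0, 0.25, 0, 0.016, 0, 0.52, 0, 0.25, 0, 0.02, 0, 0.51, 0, 0.25, 0, 0.02, 0, 0.52, 0, 0.25, 0, 0.02, 0, 0.51, 0, 0.25, -0.001, 0.02, 0, 0.51, 0, 0.25, 0, 0.02, 0]
[0.5987 0.0498 0.2522] [[-0.0109  0.9958  0.0905]
 [ 0.1148  0.0912 -0.9892]
 [-0.9933 -0.0004 -0.1154]]
```

{"name": "step_arm", "arguments": {"increments": [0.2, 0, 0.3, 0, 0, 0.003, 0.15, 0, 0.3, 0, 0, 0, 0.15, 0, 0.3, 0, 0, 0, 0.15, 0, 0.3, 0, 0, 0, 0.15, 0, 0.3, 0, 0, 0, 0.17, 0, 0.3, 0, 0, 0, 0.44, 0, 0.25, 0, 0.016, 0, 0.5, 0, 0.25, 0, 0.02, 0, 0.5, 0, 0.25, 0, 0.02, 0, 0.5, 0, 0.25, 0, 0.02, 0, 0.5, 0, 0.25, 0, 0.02, 0, 0.5, 0, 0.25, 0, 0.02, 0]}}

```text
time: 16.12
position: [0.5986, 0.0489, 0.2538]
tool_rot: [1.224, 1.34, -1.088]
ft_force: [0.7, 5.5, -3.2]
grip_width: 0.196
```

```bash
sed -i 's/side=(305,80,60,50)/side=(305,100,60,50)/; s/top=(165,150,60,50)/top=(180,150,60,50)/' look.py; python3 look.py a6
python3 - <<'E'
from arc import *
p,R,s=cur();print(s['ft_force'])
for t in (.42,.45,.465,.48): print(t,hook_of(*pose(t,.008),.014),hook_of(p,R,.014))
E
```

```text
16.125 [0.5986 0.0489 0.2538] [ 0.7285  5.5058 -3.1677] [ 0.4976 -0.0626 -0.143 ] 17.071548292148584 hook [0.583  0.2193 0.2548] pitch 6.7278668690500165 yaw 95.20847164423108
[-0.0028  3.2019 -3.4963]
0.42 [0.5828 0.224  0.2813] [0.5834 0.2152 0.2779]
0.45 [0.5832 0.2203 0.2784] [0.5834 0.2152 0.2779]
0.465 [0.5833 0.2184 0.2769] [0.5834 0.2152 0.2779]
0.48 [0.5835 0.2166 0.2754] [0.5834 0.2152 0.2779]
```

View pics/a6.png

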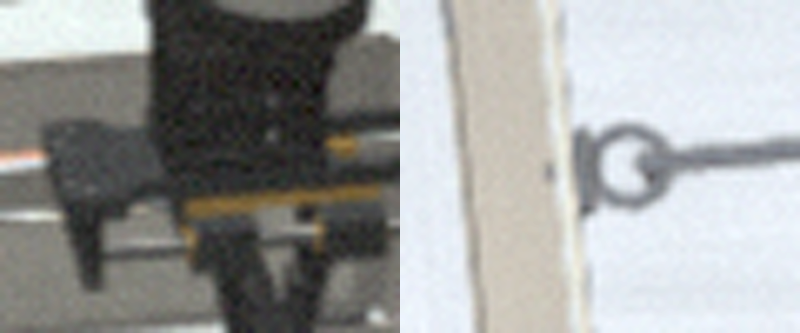

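```bash
python3 - <<'E'
from arc import *
p,R,s=cur()
wp=[]
for k in range(12): wp.append((*pose(.485+.02*(k+1),.009),1))
o,pe,Re=plan(p,R,wp); show(o); print(p,pe)
E
```

```text
[1.16, 0.06, 0.28, -0.002, 0.04, 0.001, 0.52, 0, 0.25, 0, 0.02, 0, 0.51, 0, 0.25, 0, 0.02, 0, 0.52, 0, 0.25, 0, 0.02, 0, 0.51, 0, 0.25, 0, 0.02, 0, 0.52, 0, 0.25, 0, 0.02, 0, 0.51, 0, 0.25, 0, 0.02, 0, 0.52, 0, 0.25, 0, 0.02, 0, 0.51, 0, 0.25, 0, 0.02, 0, 0.52, 0, 0.25, 0, 0.02, 0, 0.51, 0, 0.25, 0, 0.02, 0, 0.51, 0, 0.25, 0, 0.02, 0]
[0.5983 0.0476 0.2532] [0.6001 0.034  0.1798]
```

{"name": "step_arm", "arguments": {"increments": [0.6, 0, 0.25, 0, 0.023, 0, 0.6, 0, 0.25, 0, 0.023, 0, 0.6, 0, 0.25, 0, 0.022, 0, 0.55, 0, 0.25, 0, 0.022, 0, 0.55, 0, 0.25, 0, 0.022, 0, 0.55, 0, 0.25, 0, 0.02, 0, 0.5, 0, 0.25, 0, 0.02, 0, 0.5, 0, 0.25, 0, 0.02, 0, 0.5, 0, 0.25, 0, 0.02, 0]}}

```text
time: 17.35
position: [0.5997, 0.037, 0.2008]
tool_rot: [1.355, 1.484, -0.989]
ft_force: [1.0, 1.5, -0.9]
grip_width: 0.197
```

```bash
sed -i 's/side=(305,100,60,50)/side=(305,110,60,50)/; s/top=(180,150,60,50)/top=(185,150,60,50)/' look.py; python3 look.py a7
python3 - <<'E'
from arc import *
p,R,s=cur();print(s['ft_force'])
for t in (.64,.66,.68,.8): print(t,hook_of(*pose(t,.008),.014),hook_of(p,R,.014))
E
```

```text
17.35 [0.5997 0.037  0.2008] [ 1.0274  1.5053 -0.8853] [ 0.1057 -0.0329 -0.1537] 17.140851144700918 hook [0.5845 0.204  0.2345] pitch 17.729397928667602 yaw 95.21566056157178
[ 1.2204  1.4123 -1.4186]
0.64 [0.5851 0.1988 0.2577] [0.585  0.1957 0.2563]
0.66 [0.5853 0.1968 0.2553] [0.585  0.1957 0.2563]
0.68 [0.5855 0.1948 0.2528] [0.585  0.1957 0.2563]
0.8 [0.5865 0.184  0.2373] [0.585  0.1957 0.2563]
```

View pics/a7.png

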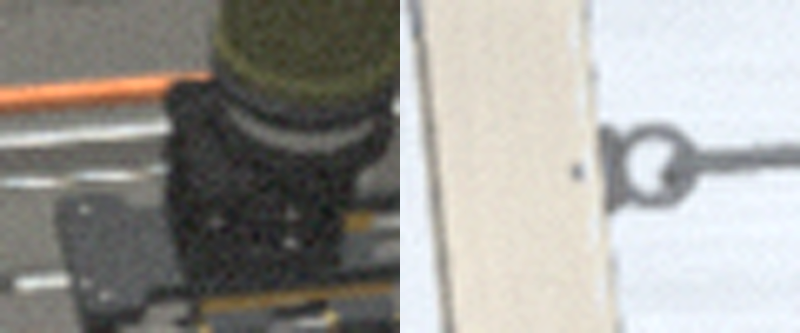

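{"name": "step_arm", "arguments": {"increments": [0.5, 0, 0.3, 0, 0.02, 0, 0.5, 0, 0.3, 0, 0.02, 0, 0.5, 0, 0.3, 0, 0.02, 0, 0.5, 0, 0.3, 0, 0.02, 0, 0.5, 0, 0.25, 0, 0.02, 0]}}

```text
time: 18.08
position: [0.6, 0.0321, 0.1721]
tool_rot: [1.422, 1.559, -0.934]
ft_force: [0.2, 3.5, -1.2]
grip_width: 0.2
```

```bash
python3 look.py a8
python3 - <<'E'
from arc import *
p,R,s=cur();print(s['ft_force'], s['ft_force']@R)
for t in (.74,.76,.78,.8): print(t,hook_of(*pose(t,.008),.014),hook_of(p,R,.014))
E
```

```text
18.075 [0.6    0.0321 0.1721] [ 0.1947  3.4506 -1.1999] [-0.1209  0.0167 -0.1115] 17.416835452272213 hook [0.5851 0.1949 0.2224] pitch 23.473877999229003 yaw 95.21871497533336
[ 0.1271  2.1942 -2.5721] [ 3.2232  0.3285 -0.9743]
0.74 [0.586  0.1892 0.2453] [0.5859 0.1846 0.2434]
0.76 [0.5862 0.1874 0.2427] [0.5859 0.1846 0.2434]
0.78 [0.5863 0.1857 0.24  ] [0.5859 0.1846 0.2434]
0.8 [0.5865 0.184  0.2373] [0.5859 0.1846 0.2434]
```

View pics/a8.png

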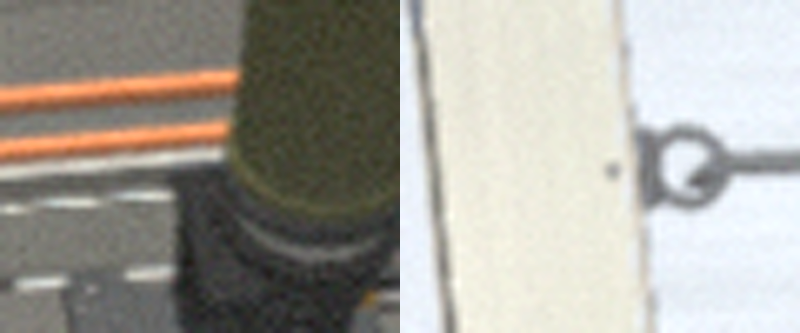

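{"name": "step_arm", "arguments": {"increments": [0.4, 0, 0.25, 0, 0.016, 0, 0.4, 0, 0.25, 0, 0.012, 0]}}

```text
time: 18.42
position: [0.6003, 0.0318, 0.1639]
tool_rot: [1.442, 1.58, -0.915]
ft_force: [-0.1, 6.5, 1.3]
grip_width: 0.201
```

```bash
cat > fr.py <<'E'
from arc import *
F=[]
for i in range(2):
    p,R,s=cur(); F.append(s['ft_force']-[.2,0,-2]); ctrl.get_image("top")
p,R,s=cur(); F.append(s['ft_force']-[.2,0,-2])
F=np.array(F);print(s['time'],p,"F",F.round(1).tolist(),"mean norm",np.linalg.norm(F.mean(0)),"tool",F.mean(0)@R,"hook",hook_of(p,R,.014),"pitch",np.degrees(np.arcsin(-R[2,2])),s['torque'])
E
python3 fr.py
```

```text
18.525 [0.6001 0.032  0.1635] F [[-0.3, 6.5, 3.3], [-1.5, 4.6, 2.7], [-0.5, 4.5, 3.0]] mean norm 6.0660656790963525 tool [-0.5112 -0.2854 -6.0377] hook [0.5863 0.1831 0.2403] pitch 25.18528211936656 [ 0.5915  0.1173 -0.1383]
```

{"name": "step_arm", "arguments": {"increments": [0.15, 0, 0.15, 0, 0.005, 0, 0.1, 0, 0.15, 0, 0, 0]}}

```text
time: 18.77
position: [0.6006, 0.0327, 0.1614]
tool_rot: [1.446, 1.587, -0.908]
ft_force: [-0.4, 8.8, 4.4]
grip_width: 0.204
```

```bash
python3 fr.py
```

```text
18.875 [0.6006 0.0327 0.1614] F [[-0.6, 8.8, 6.4], [-0.4, 8.7, 5.7], [-0.4, 8.1, 5.0]] mean norm 10.255989474876392 tool [ -1.4576   0.3703 -10.1451] hook [0.5864 0.1832 0.2395] pitch 25.625318174283525 [ 1.6587  0.2196 -0.0188]
```

{"name": "step_arm", "arguments": {"increments": [0, 0, 0.15, 0, 0, 0, 0, 0, 0, 0, 0, 0]}}

```text
time: 19.12
position: [0.6008, 0.0327, 0.1613]
tool_rot: [1.446, 1.589, -0.906]
ft_force: [-1.2, 10.5, 3.9]
grip_width: 0.203
```

```bash
python3 fr.py; python3 look.py a9
```

```text
19.225 [0.6008 0.0327 0.1614] F [[-1.4, 10.5, 5.9], [-1.1, 10.1, 5.8], [-0.3, 9.6, 6.7]] mean norm 11.823550751742111 tool [ -1.1477   0.0215 -11.7677] hook [0.5863 0.183  0.2396] pitch 25.719171880700788 [ 2.0433  0.2387 -0.0734]
19.225 [0.6008 0.0327 0.1614] [-0.0751  9.5623  4.6656] [ 2.0433  0.2387 -0.0734] 17.348134280127308 hook [0.5854 0.1934 0.218 ] pitch 25.719171880700788 yaw 95.50203747431593
```

View pics/a9.png

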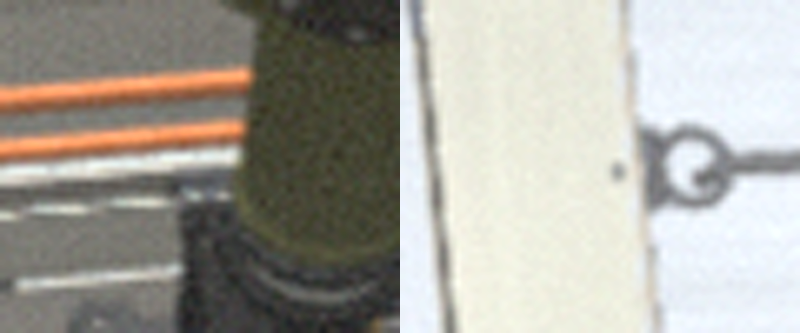

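{"name": "step_arm", "arguments": {"increments": [0, 0, 0.15, 0, 0, 0, 0, 0, 0.1, 0, 0, 0]}}

```text
time: 19.58
position: [0.601, 0.0327, 0.161]
tool_rot: [1.447, 1.592, -0.903]
ft_force: [-1.7, 13.8, 5.5]
grip_width: 0.198
```

```bash
python3 fr.py
```

```text
19.675 [0.601  0.0328 0.1609] F [[-1.9, 13.8, 7.5], [-1.0, 12.6, 7.9], [-1.6, 13.1, 7.8]] mean norm 15.362962848222073 tool [ -1.1669  -0.1745 -15.3176] hook [0.5862 0.1828 0.2397] pitch 25.90607040071507 [ 2.8455  0.3053 -0.1369]
```

15.4 N along the pole. I'll hold it for about 2 s and check.

{"name": "step_arm", "arguments": {"increments": [0, 0, 0, 0, 0, 0, 0, 0, 0, 0, 0, 0, 0, 0, 0, 0, 0, 0, 0, 0, 0, 0, 0, 0, 0, 0, 0, 0, 0, 0, 0, 0, 0, 0, 0, 0, 0, 0, 0, 0, 0, 0, 0, 0, 0, 0, 0, 0]}}

```text
time: 20.68
position: [0.601, 0.0328, 0.1609]
tool_rot: [1.446, 1.592, -0.903]
ft_force: [0.0, 12.7, 5.4]
grip_width: 0.2
```

```bash
python3 fr.py
```

```text
20.775 [0.601  0.0328 0.161 ] F [[-0.2, 12.7, 7.4], [-0.5, 12.7, 7.3], [-1.3, 12.9, 7.3]] mean norm 14.73809513110048 tool [ -1.0188   0.5888 -14.691 ] hook [0.5862 0.1828 0.2397] pitch 25.897923640028374 [ 2.8219  0.2787 -0.1052]
```

{"name": "step_arm", "arguments": {"increments": [0, 0, 0, 0, 0, 0, 0, 0, 0, 0, 0, 0, 0, 0, 0, 0, 0, 0, 0, 0, 0, 0, 0, 0, 0, 0, 0, 0, 0, 0, 0, 0, 0, 0, 0, 0, 0, 0, 0, 0, 0, 0, 0, 0, 0, 0, 0, 0]}}

```text
time: 21.78
position: [0.601, 0.0328, 0.161]
tool_rot: [1.446, 1.592, -0.903]
ft_force: [-0.6, 13.8, 5.5]
grip_width: 0.204
```

```bash
python3 fr.py
```

```text
21.875 [0.601  0.0328 0.161 ] F [[-0.8, 13.8, 7.5], [-2.3, 14.0, 7.7], [-1.1, 13.5, 6.9]] mean norm 15.653279881979078 tool [ -0.6069  -0.051  -15.6414] hook [0.5862 0.1828 0.2397] pitch 25.897094382274737 [ 2.9076  0.284  -0.0593]
```

{"name": "step_arm", "arguments": {"increments": [0, 0, -0.3, 0, 0, 0, 0, 0, -0.3, 0, 0, 0, 0, 0, -0.3, 0, 0, 0, 0, 0, -0.3, 0, 0, 0, 0, 0, 0, 0, 0, 0]}}

```text
time: 22.5
position: [0.5995, 0.0349, 0.1626]
tool_rot: [1.443, 1.58, -0.917]
ft_force: [0.1, -0.6, -2.5]
grip_width: 0.198
```

```bash
python3 fr.py; python3 look.py a10
```

```text
22.6 [0.5996 0.0352 0.1627] F [[-0.1, -0.6, -0.5], [0.1, 0.1, 0.3], [-1.3, 0.8, -0.5]] mean norm 0.46080281686607033 tool [ 0.2588 -0.3784 -0.0467] hook [0.586  0.1862 0.2396] pitch 25.210984141764154 [-0.7397  0.0136  0.0093]
22.6 [0.5996 0.0352 0.1627] [-1.0507  0.8475 -2.4521] [-0.7397  0.0136  0.0093] 17.847600441915667 hook [0.585  0.1964 0.2179] pitch 25.210984141764154 yaw 95.14212685550352
```

View pics/a10.png

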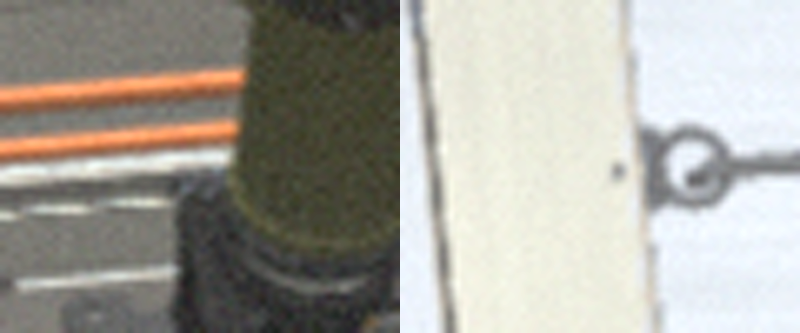

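{"name": "step_arm", "arguments": {"increments": [0, 0, -0.3, 0, 0, 0, -0.6, 0, 0, 0, 0, 0, -0.6, 0, 0, 0, 0, 0, -0.6, 0, 0, 0, 0, 0, -0.8, 0, 0, 0, 0, 0, -0.8, 0, 0, 0, 0, 0]}}

```text
time: 23.45
position: [0.6009, 0.0241, 0.1959]
tool_rot: [1.444, 1.581, -0.915]
ft_force: [0.2, -0.2, -2.6]
grip_width: 0.203
```

```bash
python3 fr.py; python3 look.py a11
```

```text
23.55 [0.6015 0.0236 0.1965] F [[0.0, -0.2, -0.6], [-0.2, -0.1, 1.3], [-0.8, -0.2, -0.9]] mean norm 0.3417714910220566 tool [-0.0109 -0.3205  0.1182] hook [0.5877 0.1746 0.2736] pitch 25.249568938382012 [-0.7816 -0.0078 -0.0229]
23.55 [0.6015 0.0236 0.1965] [-0.6022 -0.1619 -2.87  ] [-0.7816 -0.0078 -0.0229] 17.238034845626263 hook [0.5869 0.1848 0.2519] pitch 25.249568938382012 yaw 95.21492681136289
```

View pics/a11.png

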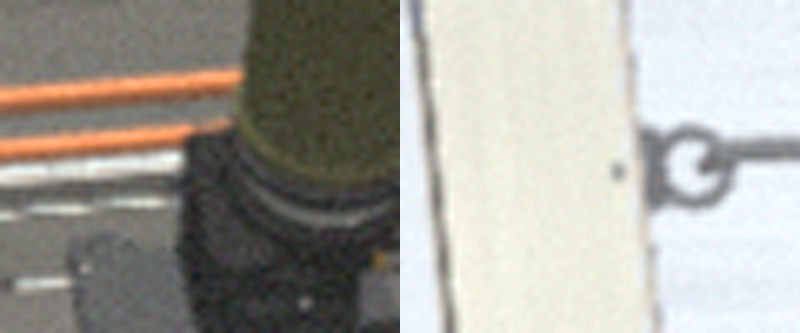

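```bash
python3 - <<'E'
from arc import *
p,R,s=cur(); a=p+[0,0,.07]
Rt=pole_R(np.radians(91.5))
o,pe,Re=plan(p,R,[(a,R,3),([.57,-.10,.25],Rt,6),([.5444,-.2158,.17],Rt,5)]);show(o);print(pe,Re)
E
```

```text
[-2.11, 0, -1, 0, 0, 0, -2.11, 0, -0.99, 0, 0, 0, -2.11, 0, -1, 0, 0, 0, -0.63, -0.7, 1.93, 0.011, -0.074, 0.002, -0.48, -0.68, 1.99, 0.01, -0.073, 0.003, -0.34, -0.65, 2.02, 0.011, -0.074, 0.002, -0.2, -0.64, 2.04, 0.01, -0.073, 0.002, -0.04, -0.61, 2.06, 0.011, -0.074, 0.003, 0.11, -0.59, 2.07, 0.011, -0.073, 0.002, 1.6, -0.57, 2.3, 0, 0, 0, 1.6, -0.57, 2.3, 0, 0, 0, 1.6, -0.58, 2.31, 0, 0, 0, 1.6, -0.57, 2.3, 0, 0, 0, 1.6, -0.57, 2.3, 0, 0, 0]
[ 0.5444 -0.2158  0.17  ] [[ 0.0001  0.9997  0.0259]
 [ 0.0001  0.0259 -0.9997]
 [-1.      0.0001 -0.0001]]
```

{"name": "step_arm", "arguments": {"increments": [-2.1, 0, -1, 0, 0, 0, -2.1, 0, -1, 0, 0, 0, -2.1, 0, -1, 0, 0, 0, -0.63, -0.7, 1.9, 0.011, -0.074, 0.002, -0.5, -0.7, 2, 0.01, -0.073, 0.003, -0.35, -0.65, 2, 0.011, -0.074, 0.002, -0.2, -0.65, 2, 0.01, -0.073, 0.002, -0.05, -0.6, 2.1, 0.011, -0.074, 0.003, 0.1, -0.6, 2.1, 0.011, -0.073, 0.002]}}

```text
time: 24.78
position: [0.57, -0.1002, 0.2526]
tool_rot: [1.191, 1.218, -1.189]
ft_force: [0.1, 0.2, -2.1]
grip_width: 0.2
```

{"name": "step_arm", "arguments": {"increments": [1.6, -0.57, 2.3, 0, 0, 0, 1.6, -0.57, 2.3, 0, 0, 0, 1.6, -0.57, 2.3, 0, 0, 0, 1.6, -0.57, 2.3, 0, 0, 0, 1.6, -0.57, 2.3, 0, 0, 0, 0, 0, 0, 0, 0, 0, 0, 0, 0, 0, 0, 0]}}

```text
time: 25.65
position: [0.5453, -0.2144, 0.1718]
tool_rot: [1.191, 1.221, -1.188]
ft_force: [-0.1, 0.3, -1.3]
grip_width: 0.204
```

```bash
python3 - <<'E'
from h import *
np.set_printoptions(precision=4,suppress=True)
p,R,s=cur(); print(s['time'],p,R,s['ft_force'],s['torque'],s['grip_width']*87,"hook tip",hook_of(p,R))
for c in ("side","top","wrist"):
    im=ctrl.get_image(c); cv2.imwrite(f"pics/b_{c}.png",im[:,:,::-1]); W=ctrl.camera_params(c)
    print(c,"pred front",proj(W,hook_of(p,R,0)))
    for n in ["hook_tip","pole_grip","ring_place","rest"]:
        for r in ctrl.spot_point(c,n)[:1]: X=world(W,r['xyz']);print(n,round(r['score'],2),X)
E
```

```text
25.65 [ 0.5453 -0.2144  0.1718] [[ 0.0022  0.9996  0.0265]
 [ 0.001   0.0265 -0.9996]
 [-1.      0.0022 -0.001 ]] [-0.1024  0.2925 -1.3059] [-0.0654  0.0389 -0.0081] 17.729334287076824 hook tip [ 0.5409 -0.0444  0.153 ]
side pred front [328.1267 190.4159]
pole_grip 0.58 [ 0.5479 -0.2128  0.1935]
rest 0.73 [ 0.3294 -0.17   -0.0017]
top pred front [314.6294 192.0351]
hook_tip 0.63 [ 0.5414 -0.0456  0.1542]
ring_place 0.72 [0.5851 0.1865 0.2419]
rest 0.98 [ 0.548 -0.203  0.001]
wrist pred front [ 323.5393 -155.277 ]
pole_grip 0.87 [ 0.5469 -0.2163  0.1859]
rest 0.64 [ 0.3292 -0.1687  0.0004]
```

View pics/b_side.png

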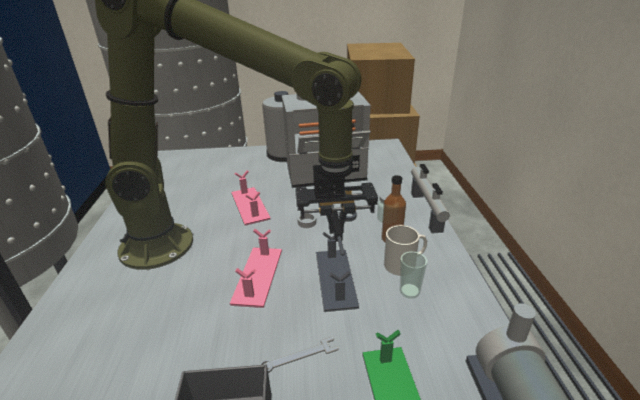

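View pics/b_top.png

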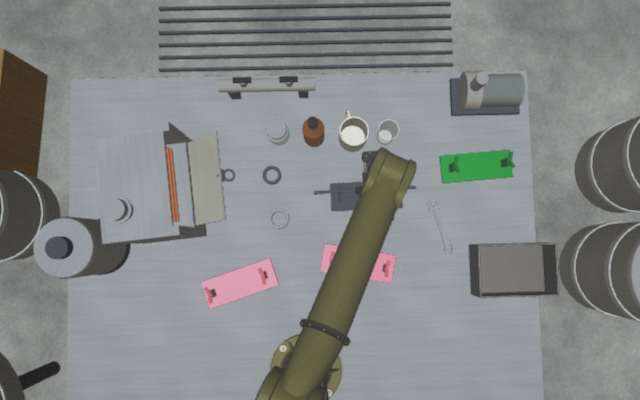

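View pics/b_wrist.png

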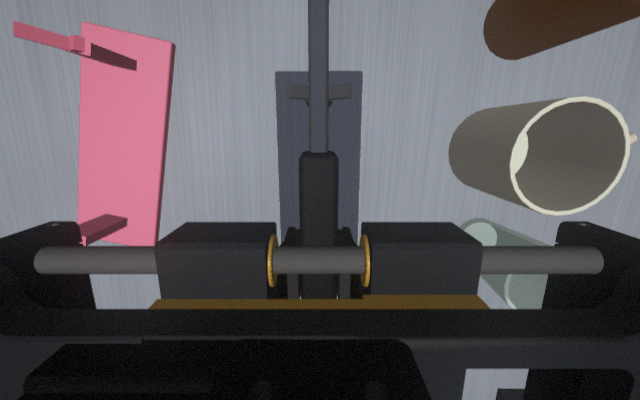

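{"name": "step_arm", "arguments": {"increments": [3, -0.08, 0.14, 0, 0, -0.003, 3, 0, 0, 0, 0, 0, 2, 0, 0, 0, 0, 0, 1, 0, 0, 0, 0, 0, 0.6, 0, 0, 0, 0, 0, 0, 0, 0, 0, 0, 0]}}

```text
time: 27.15
position: [0.5434, -0.217, 0.0745]
tool_rot: [1.189, 1.223, -1.192]
ft_force: [0.4, 0.2, -2.0]
grip_width: 0.206
```

```bash
python3 look.py
```

```text
27.15 [ 0.5434 -0.217   0.0745] [ 0.438   0.2325 -1.9932] [-0.1199  0.0516  0.0044] 17.922608625925108 hook [ 0.5389 -0.047   0.0555] pitch -0.0029593215425400797 yaw 91.49333526589483
```

{"name": "step_arm", "arguments": {"increments": [0.4, 0.08, -0.1, 0, 0, 0, 0.25, 0, 0, 0, 0, 0, 0.2, 0, 0, 0, 0, 0, 0, 0, 0, 0, 0, 0, 0, 0, 0, 0, 0, 0]}}

```text
time: 27.78
position: [0.5442, -0.2159, 0.0659]
tool_rot: [1.189, 1.223, -1.192]
ft_force: [0.5, -0.4, -1.5]
grip_width: 0.199
```

```bash
python3 look.py
```

```text
27.775 [ 0.5442 -0.2159  0.0659] [ 0.5287 -0.3731 -1.4873] [-0.1429 -0.0725 -0.021 ] 17.3381091063071 hook [ 0.5397 -0.0459  0.0469] pitch 0.0002020793722600089 yaw 91.49491336295567
```

Back at the grasp pose to within 0.3 mm. I'll release gently and check.

{"name": "step_arm", "arguments": {"increments": [0.04, 0, 0, 0, 0, 0, 0, 0, 0, 0, 0, 0, 0, 0, 0, 0, 0, 0, 0, 0, 0, 0, 0, 0], "fingers": 40}}

```text
time: 28.28
position: [0.5439, -0.2159, 0.0654]
tool_rot: [1.189, 1.224, -1.192]
ft_force: [-0.3, -0.1, -0.3]
grip_width: 0.393
```

{"name": "step_arm", "arguments": {"increments": [0, 0, 0, 0, 0, 0, 0, 0, 0, 0, 0, 0, 0, 0, 0, 0, 0, 0, 0, 0, 0, 0, 0, 0], "fingers": 80}}

```text
time: 28.78
position: [0.5439, -0.2158, 0.0654]
tool_rot: [1.189, 1.224, -1.192]
ft_force: [0.4, 0.0, 0.5]
grip_width: 0.751
```

```bash
python3 look.py
```

```text
28.775 [ 0.5439 -0.2158  0.0654] [0.383  0.0477 0.4878] [-0.0632  0.0312  0.0391] 65.37532113608914 hook [ 0.5395 -0.0459  0.0464] pitch 0.004417168449560719 yaw 91.49055090636352
```

{"name": "step_arm", "arguments": {"increments": [-2, 0, 0, 0, 0, 0, -4, 0, 0, 0, 0, 0, -5, 0, 0, 0, 0, 0, -5.5, 0, 0, 0, 0, 0, -5, 0, 0, 0, 0, 0, -3, -4, 0, 0, 0, 0, 0, -5, 0, 0, 0, 0, 0, 0, 0, 0, 0, 0, 0, 0, 0, 0, 0, 0]}}

```text
time: 29.9
position: [0.4551, -0.2181, 0.3118]
tool_rot: [1.19, 1.222, -1.19]
ft_force: [1.1, 0.6, 0.2]
grip_width: 0.8
```

```bash
python3 - <<'E'
from h import *
np.set_printoptions(precision=4,suppress=True)
p,R,s=cur(); print(s['time'],p,s['ft_force'],s['qd'])
for c in ("side","top"):
    im=ctrl.get_image(c); cv2.imwrite(f"pics/c_{c}.png",im[:,:,::-1]); W=ctrl.camera_params(c)
    for n in ["hook_tip","pole_grip","ring_place","hatch_hinge","rest","glass","bottle","ferrule","clamp","jug","jar","wrench"]:
        for r in ctrl.spot_point(c,n)[:1]: X=world(W,r['xyz']);print(c,n,round(r['score'],2),X)
E
```

```text
29.9 [ 0.4551 -0.2181  0.3118] [1.0858 0.5778 0.1522] [-0.0022  0.0379 -0.0121 -0.0109 -0.0035 -0.0045  0.0005]
side hook_tip 0.84 [ 0.5413 -0.0463  0.0479]
side pole_grip 0.67 [ 0.5436 -0.2163  0.0876]
side ring_place 0.6 [0.5844 0.1902 0.2422]
side hatch_hinge 0.87 [0.5791 0.3207 0.1555]
side rest 0.85 [ 0.2718  0.2022 -0.0025]
side glass 0.7 [ 0.7343 -0.2723  0.0001]
side bottle 0.79 [ 0.7354 -0.0374 -0.0003]
side clamp 0.47 [0.6166 0.1005 0.0022]
side jug 0.95 [ 0.7325 -0.1642  0.0009]
side jar 0.71 [0.7498 0.0726 0.0036]
side wrench 0.75 [ 0.4372 -0.44   -0.0002]
top pole_grip 0.61 [ 0.5483 -0.2194  0.0842]
top ring_place 0.66 [0.5879 0.1857 0.2398]
top hatch_hinge 0.81 [0.5786 0.3162 0.1544]
top rest 0.94 [ 0.2753  0.1982 -0.0045]
top glass 0.83 [ 0.7385 -0.2728  0.0008]
top bottle 0.97 [ 0.7408 -0.0397 -0.0004]
top ferrule 0.57 [0.473  0.0721 0.0021]
top clamp 0.67 [ 0.6167  0.0987 -0.0001]
top jar 0.96 [ 0.7459  0.0721 -0.0005]
top wrench 0.7 [ 0.4379 -0.4455 -0.0012]
```

View pics/c_side.png

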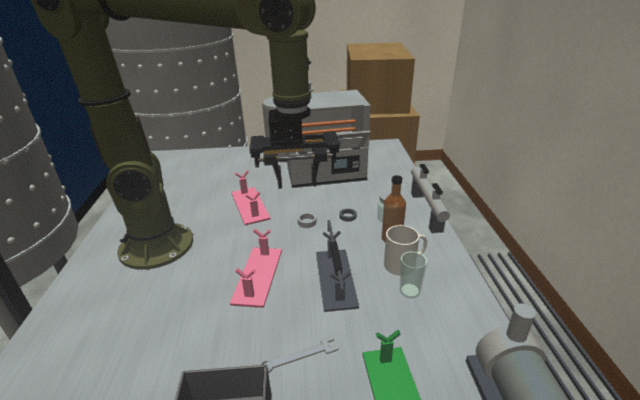

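View pics/c_top.png

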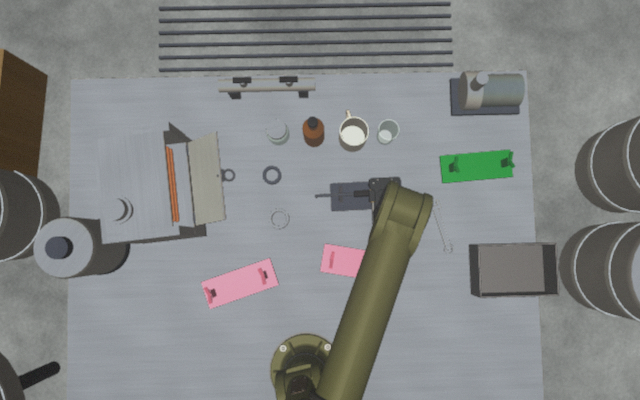

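```bash
python3 - <<'E'
from h import *
a=cv2.imread("pics/side0.png")[210:320,290:380];b=cv2.imread("pics/c_side.png")[210:320,290:380]
t=cv2.imread("pics/c_top.png")[150:220,180:250]
cv2.imwrite("pics/cmp.png",np.hstack([cv2.resize(x,(260,318),interpolation=cv2.INTER_CUBIC) for x in (a,b,t)]))
E
```

```text
(no output)
```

View pics/cmp.png

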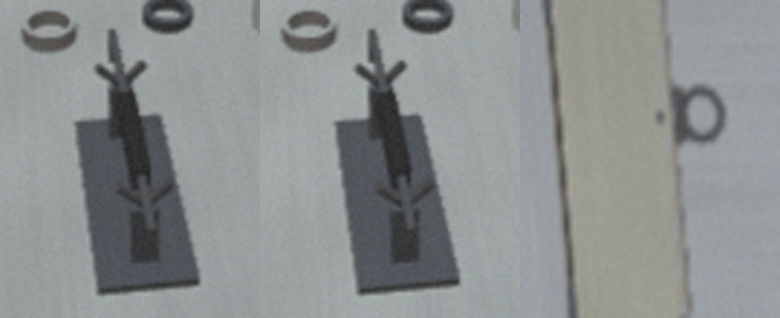

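The before and after crops of the pole in its rest look identical, and the hatch is fully open, so I'm handing in.

```bash
python3 -c "
from bench import ctrl
print(ctrl.close_job(), ctrl.get_state()['time'])"
```

```text
the job is handed in; nothing more can be done
the job is handed in; nothing more can be done
```

The job is done and handed in: the hatch is fully open on its stop and the pole is back in its rest. It took about 30 s of the 72 s allowed.

- **Opening:** I took the pole from the dark rest, dropped the hook into the ring without touching it, and eased the hatch down in about 4.5 s.
- **Bedding pull:** I held about 15 N (14.7–15.7 N measured) on the ring for just over 2 s. The highest reading I took was about 16 N.
- **Unhooking:** I unloaded to about 0 N and lifted the hook straight out. The ring did not shift in the picture.
- **Returning the pole:** It was put down within 0.3 mm of the arm pose where I picked it up, and the before and after crops of the rest look the same.

**Last checks:**
- The ring is near (0.586, 0.188, 0.241). That is within a few mm of the fully open position worked out from the given dimensions; the hatch angle itself was not measured directly.
- The bystanders found both before and after are within about 5 mm of where they started, which is about the detector's accuracy.
- **Missed or disagreeing:** the detector sometimes picked a pink or green rest instead of the dark one, so I chose by colour and the crop. In the final pictures the top view missed the hook tip and the jug, and the side view missed the ferrule; each was found in the other view.

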